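# Build the sieve stack on the shaker

## Robot

A 6-joint arm with a two-finger parallel gripper is mounted at the origin on a cart in front of the work surface, level with it; the furniture and walls round the work are solid. World frame = base frame: x ahead of the robot, y to its left, z up, the work surface at z = 0. Lengths are in m, angles in rad, forces in N, time in s.
With the tool pointing down it reaches from about 0.35 to 0.775 m from the base axis. Payload 7.3 kg.
Tool frame: the origin (TCP) lies on the centre line of the jaws, within the pads' length; the fingertips stand 8 mm ahead of it and the grasp point (between the pads) lies 11 mm behind it; z points along the fingers, y is the line along which they close (so a half turn about z gives the same grasp; the last joint's range is limited). The gripper opens to 92 mm and grips with 3 to 60 N. Pads are 19 mm wide; open, the fingers measure 130 mm over their backs; the gripper's body (75 mm by 190 mm) begins 47 mm behind the grasp point.
Start: joints at [-1.363, 0.342, 1.524, -0, 1.275, -0.146], TCP at [0.182, -0.492, 0.235] pointing down, gripper open.
Joint ranges: [-2.53, 2.53], [-0.77, 2.02], [0.04, 2.7], [-1, 4.14], [0.28, 2.66], [-3.11, 3.11]. Speed limits (rad/s): [2.57, 2.57, 3.14, 3.14, 3.14, 3.14].

## Interface

Orientations are given as a rotation vector (axis times angle).
In Python, from cell import robot gives the robot as it stands. The module is installed in compiled form; this text tells all that it offers.
- The arm moves only by the shell command python3 -m handwheel 'ROWS' [OPENING] [FORCE]. ROWS is text: rows parted by semicolons, each of 6 numbers parted by spaces: the shift along the tool's x, y, z in cm, then the turn, a rotation vector about the tool's x, y, z in degrees. A call has 1 to 20 rows; each row is the pose to reach, as a shift and turn from the pose commanded when the call began, along the tool's axes at that moment; what a row does not reach only later rows make up. A row lasts 1/12 s, in which the tool goes at most 41.7 mm and 7.16 degrees, less where a joint would pass 70% of its speed; a pose out of reach is approached as far as the arm can. A call with a gripper value outside its range is refused whole. OPENING is the opening, from -1 (shut) to 1 (fully open), set as the call begins (- or left out, the last holds). The fingers move at their own pace and stop on an object; FORCE is the grip in N (left out, the last holds). Time passes only in rows, so rows that repeat a pose let the fingers close. It gives the time, the measured TCP pose, the force, the opening and the grip force at its end, in the units of the state.
- robot.get_state(): the state, without advancing time (a new reading comes with each control period).
- robot.camera(name): name is "scene" or "top" or "wrist"; returns (picture, depth): 420x560x3 uint8, blue, green, red; 420x560 float32, m along the optical axis (not along the pixel's ray), 0 where there is no reading.
- robot.camera_params(name): a dict with "camera_matrix" (3x3 intrinsics, pixels), "position" and "orientation" of the camera in the world. Camera axes: x right, y down, z forward; pixel columns grow to the right and rows downward; lengths in m; the calibration is good to about 2 mm. A picture is of the moment at which its call begins: read the wrist's pose just before it. camera_params takes no time and is no camera call; for the wrist camera it gives the pose at the moment of the call.
- robot.hand_in(): hands the job in; it is judged then, once.
The state is a dict: "time": time; "joint_positions": joint angles; "qd": joint speeds; "joint_torque": joint torques, N m; "eef_pos": TCP position; "tcp_rot": TCP orientation; "ft_force": force on the tool from outside, world axes, zero at the start; "wrist_torque": the same for the moment, N m; "width": opening from 0.0 (shut) to 1.0 (fully open); "gripper_force": force on a finger pad.
Only numpy, scipy, OpenCV 4.12 (cv2) and the standard library are available. Lean on these libraries where they do the work, as an engineer would, in place of code of your own. Each camera call takes 0.05 s, during which the arm holds its last target. There are 200 camera calls.

## Task

Build the test-sieve stack on the sieve shaker, ready for the next ground sample: first the receiver pan into the shaker's cup, on it the fine sieve, then the medium, then the coarse sieve, and the lid on top. Every part must sit fully home and level, its spigot down inside the rim below. Do not move the crucible, the timer or the rubber stopper that stand about.

Things in the scene. Friction and masses are not known exactly. Their poses are not given: they have to be found in the camera images.
- shaker: table-top sieve shaker, fixed: grey housing 136 x 150 mm, black control strip facing the robot, on top a round aluminium table with a round cup in the middle: bore 55.6, outside 68, depth 10 mm, rim 48 mm above the bench. Origin: on the bench under the cup's centre, z up. The seated pan's origin is 41 mm above it. Two strap pegs, 40 mm high, 62 mm either side of centre.
- pan: receiver pan: closed, bright solid floor, no mesh; 41 mm high, about 140 g. Steel ring 60 mm outside, bore 55.6 mm at the open top; the lowest 7 mm is a tapered spigot, 52.8 mm. Seated, its shoulder, 7 mm up, rests on the rim below. Origin: centre of the underside, z up. The origin of the sieve seated on it is 34 mm above this one.
- fine_sieve: fine sieve: dark dense gauze floor 7 mm up; 41 mm high, as the pan; about 130 g. Steel ring 60 mm outside, bore 55.6 mm at the open top; the lowest 7 mm is a tapered spigot, 52.8 mm. Seated, its shoulder, 7 mm up, rests on the rim below. Origin: centre of the underside, z up. The origin of the part seated on it is 34 mm above this one.
- medium_sieve: medium sieve: steel wire mesh of 6 mm pitch, 7 mm up; 47 mm high, about 140 g. Steel ring 60 mm outside, bore 55.6 mm at the open top; the lowest 7 mm is a tapered spigot, 52.8 mm. Seated, its shoulder, 7 mm up, rests on the rim below. Origin: centre of the underside, z up. The origin of the part seated on it is 40 mm above this one.
- coarse_sieve: coarse sieve, the deepest: 55 mm high, very open mesh of 12.5 mm pitch, 7 mm up; about 160 g. Steel ring 60 mm outside, bore 55.6 mm at the open top; the lowest 7 mm is a tapered spigot, 52.8 mm. Seated, its shoulder, 7 mm up, rests on the rim below. Origin: centre of the underside, z up. The origin of the lid seated on it is 48 mm above this one.
- lid: lid: flat round steel plate, 62 mm diameter, 4 mm thick, with a black upright knob (18 mm diameter, 28 mm high) in the middle; 39 mm high in all, about 120 g. Below the plate a tapered spigot, 52.8 mm diameter, 7 mm long; the plate rests on the rim below. Origin: centre of the underside of the spigot, z up.
- crucible: white porcelain crucible, 45 mm in diameter, 34 mm high, standing loose; leave it alone. Origin: centre of its underside.
- lab_timer: small cream-coloured timer lying flat, 62 x 62 x 18 mm, loose; leave it alone. Origin: centre of its underside.
- heater_corner (a point): lower front corner, on the right and nearest the robot, of the fixed cream-coloured heater (78 mm high, on a scissor jack) that carries the big water pot behind the work. Its front edge runs from here 300 mm to the left and 53 mm back; the pot rises 390 mm above the bench. Keep gripper and wrist in front of it when swinging to and from the shaker.
- rubber_stopper: red-brown rubber stopper, 28 mm in diameter, 24 mm high, standing loose; leave it alone. Origin: centre of its underside.
Things that resemble listed ones, but are neither listed nor needed, are in the scene too. Leave any blue look-alike of the coarse_sieve alone.

How it is judged:
By the outcome, as a careful person would: the job done as asked, in the order asked, and still so for the second after the job is handed in, with the robot touching nothing.
It also fails if it takes over 131 s, if anything falls off the work surface, if the arm or the gripper's body presses on something with over 40 N, if the wrist force passes 120 N, or if a joint passes its speed limit or range.

## Working session

There is one attempt and no reset: what is moved stays moved. The work goes in short steps, Python scripts to look and compute and a shell command to move; the robot and the scene stay as the last step left them, time stands still between calls to the robot, and variables do not carry over. Pictures are saved under pics/ and viewed, at most 14 in all, crops included, and the job is handed in when it is done.

```bash
mkdir -p pics; python3 - <<'E'
from cell import robot
import cv2,numpy as np
print(robot.get_state())
for n in("scene","top"):
    p,d=robot.camera(n); cv2.imwrite(f"pics/{n}0.png",p); np.save(f"pics/{n}0.npy",d); print(n,robot.camera_params(n))
E
```

```text
{'time': 0.0, 'joint_positions': array([-1.36303738e+00,  3.42690805e-01,  1.52499951e+00, -1.94829243e-07,
        1.27537537e+00, -1.46025434e-01]), 'qd': array([-9.94422653e-06, -8.88196780e-04,  1.15211486e-04,  7.61578897e-04,
        8.36128877e-04,  2.86262887e-05]), 'joint_torque': array([-1.09991252e-03, -4.31245708e+01, -2.44224304e+01,  7.16293976e-02,
        5.60534012e-02, -1.18482512e-04]), 'eef_pos': array([ 0.18181537, -0.4921065 ,  0.23406762]), 'tcp_rot': array([-3.09111977e+00, -5.52570563e-01,  7.16684239e-05]), 'ft_force': array([ 0.35349112, -0.29064383, -0.04410487]), 'wrist_torque': array([ 0.01697377, -0.00571592,  0.00577573]), 'gripper_force': 0.0, 'width': 0.9971576088829619}
scene {'camera_matrix': array([[409.37818735,   0.        , 274.84925911],
       [  0.        , 409.37818735, 208.90166493],
       [  0.        ,   0.        ,   1.        ]]), 'position': array([-0.01753491,  0.61853466,  0.68924712]), 'orientation': array([-0.80572757,  2.42728837, -1.29677998])}
top {'camera_matrix': array([[545.93704732,   0.        , 281.92333791],
       [  0.        , 545.93704732, 215.96771617],
       [  0.        ,   0.        ,   1.        ]]), 'position': array([ 0.32100582, -0.10565039,  1.84871897]), 'orientation': array([-2.17171195,  2.17134647, -0.09674714])}
```

View pics/scene0.png

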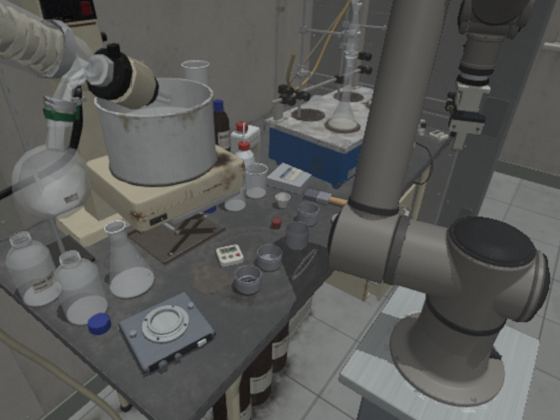

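View pics/top0.png

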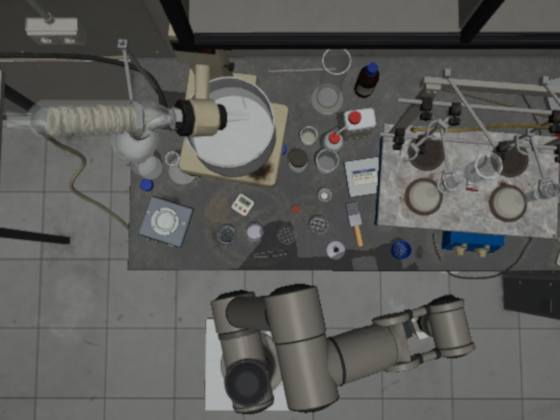

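The scene view shows the shaker at lower left. In the top view the shaker is near (166,221), with ring parts at (227,234), (254,231), (286,236), (318,224), the lid near (335,249) and the blue look-alike at (400,249). I'll enlarge the part row and compute positions.

```bash
cat > h.py <<'E'
import numpy as np,cv2
from scipy.spatial.transform import Rotation as R
from cell import robot
def ray(cp,u,v,z):
    K=cp["camera_matrix"];d=R.from_rotvec(cp["orientation"]).apply(np.linalg.inv(K)@[u,v,1]);p=np.array(cp["position"])
    return p+d*(z-p[2])/d[2]
def cloud(cp,dep):
    K=cp["camera_matrix"];v,u=np.mgrid[:dep.shape[0],:dep.shape[1]]
    c=np.stack([(u-K[0,2])/K[0,0]*dep,(v-K[1,2])/K[1,1]*dep,dep],-1)
    return (c.reshape(-1,3)@R.from_rotvec(cp["orientation"]).as_matrix().T+cp["position"]).reshape(dep.shape+(3,))
E
python3 - <<'E'
from h import *
p=cv2.imread("pics/top0.png");d=np.load("pics/top0.npy");cp=robot.camera_params("top")
c=p[190:270,135:415]
cv2.imwrite("pics/topc.png",cv2.resize(c,None,fx=2.8,fy=2.8,interpolation=cv2.INTER_CUBIC))
C=cloud(cp,d)
for n,(u,v) in dict(a=(227,234),b=(254,231),c=(286,236),d=(318,224),lid=(335,249),blue=(400,249)).items():
    w=C[v-14:v+15,u-14:u+15];zz=w[...,2]
    m=(zz>0.02)&(zz<.08);q=w[m]
    print(n,q.shape[0],"rimz",np.percentile(q[:,2],[50,80,95]).round(4) if len(q) else 0,"mid",q.mean(0).round(4),"bbox",q.min(0).round(3),q.max(0).round(3),"floor",C[v,u].round(4))
p=cv2.imread("pics/scene0.png")[170:370,110:340];cv2.imwrite("pics/scenec.png",cv2.resize(p,None,fx=2.9,fy=2.9,interpolation=cv2.INTER_CUBIC))
w=C[205:238,148:185];m=(w[...,2]>.03)&(w[...,2]<.07);print("shaker z",np.percentile(w[...,2],[5,25,50,75,95]).round(4))
E
```

```text
a 63 rimz [0.0368 0.0428 0.0461] mid [0.4327 0.09   0.0358] bbox [0.404 0.059 0.02 ] [0.461 0.118 0.052] floor [0.4324 0.0882 0.0047]
b 48 rimz [0.0383 0.0426 0.0499] mid [ 0.4396 -0.0034  0.0389] bbox [ 0.41  -0.032  0.022] [0.467 0.025 0.054] floor [ 0.4428 -0.0029  0.0005]
c 53 rimz [0.0516 0.0561 0.0616] mid [ 0.4305 -0.1102  0.0474] bbox [ 0.399 -0.138  0.02 ] [ 0.457 -0.082  0.065] floor [ 0.4258 -0.1115  0.0012]
d 64 rimz [0.0414 0.0488 0.0513] mid [ 0.4634 -0.2195  0.0395] bbox [ 0.433 -0.247  0.02 ] [ 0.49  -0.188  0.052] floor [ 0.4664 -0.2199  0.004 ]
lid 30 rimz [0.0366 0.0399 0.0434] mid [ 0.3816 -0.2746  0.0353] bbox [ 0.368 -0.288  0.02 ] [ 0.401 -0.255  0.044] floor [ 0.3807 -0.2735  0.0392]
blue 112 rimz [0.0446 0.0542 0.0579] mid [ 0.3798 -0.491   0.0426] bbox [ 0.351 -0.52   0.02 ] [ 0.41  -0.46   0.066] floor [ 0.3817 -0.4948  0.0086]
shaker z [0.0227 0.0284 0.0335 0.0397 0.0483]
```

View pics/topc.png

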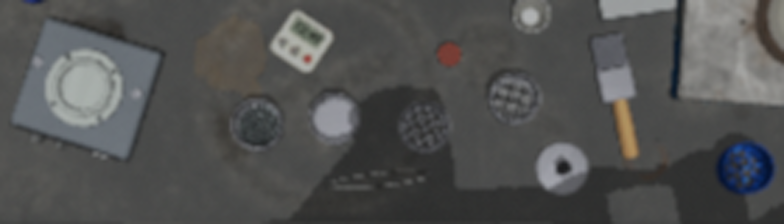

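View pics/scenec.png

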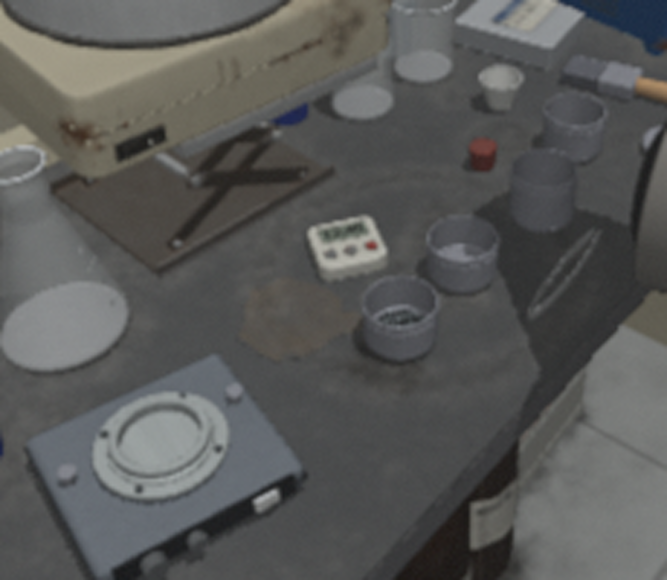

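Left to right in the crop: shaker (82,87), dark gauze fine sieve (256,124), bright-floored pan (335,117), coarse sieve (425,127), medium sieve (514,97), lid (562,167), and the blue look-alike (745,167), which I'll leave alone. Next: shaker and heater positions, tool axes, and a first wrist view.

```bash
cat >> h.py <<'E'
def go(x,y,z,yaw=None,s=None):
    """print shift (cm) and turn (deg) in tool axes to reach TCP x,y,z, tool down, closing line at yaw deg in world"""
    s=s or robot.get_state();r=R.from_rotvec(s["tcp_rot"]);t=r.inv().apply(np.array([x,y,z])-s["eef_pos"])*100
    yy=r.as_matrix()[:,1];cur=np.degrees(np.arctan2(yy[1],yy[0]))
    if yaw is None: yaw=cur
    dz=(yaw-cur+90)%180-90
    a=np.radians(cur+dz);Y=np.array([np.cos(a),np.sin(a),0]);Z=np.array([0,0,-1.]);T=np.stack([np.cross(Y,Z),Y,Z],1)
    print("shift",t.round(2),"turn",np.degrees((r.inv()*R.from_matrix(T)).as_rotvec()).round(2),"cur closing yaw",cur.round(1),"q6",s["joint_positions"][5].round(2))
E
python3 - <<'E'
from h import *
d=np.load("pics/top0.npy");cp=robot.camera_params("top")
print("cup",ray(cp,165.5,221,.048).round(4))
for uv in((275,184),(180,178),(288,135)):print(uv,ray(cp,*uv,.15).round(3),cloud(cp,d)[uv[1]-4,uv[0]].round(3))
C=cloud(cp,d);print("housing pegs",ray(cp,148,212,.04),ray(cp,184,224,.04))
s=robot.get_state();print(R.from_rotvec(s["tcp_rot"]).as_matrix().round(3))
cw=robot.camera_params("wrist");r=R.from_rotvec(s["tcp_rot"]);print("cam in tool",r.inv().apply(cw["position"]-s["eef_pos"]).round(4),(r.inv()*R.from_rotvec(cw["orientation"])).as_matrix().round(3),cw["camera_matrix"][0])
go(.40,-.003,.25,0);go(.4,-.003,.25,90)
E
```

```text
cup [0.4729 0.2879 0.048 ]
(275, 184) [ 0.581 -0.076  0.15 ] [ 0.583 -0.078  0.217]
(180, 178) [0.6   0.223 0.15 ] [0.626 0.237 0.076]
(288, 135) [ 0.738 -0.117  0.15 ] [ 0.789 -0.118  0.   ]
housing pegs [0.50366511 0.3486327  0.04      ] [0.46354842 0.22785039 0.04      ]
[[ 0.938  0.346 -0.   ]
 [ 0.346 -0.938  0.001]
 [ 0.    -0.001 -1.   ]]
cam in tool [ 0.083   0.     -0.1498] [[ 0.    -0.953 -0.303]
 [ 1.     0.    -0.001]
 [ 0.001 -0.303  0.953]] [298.94700792   0.         283.74822018]
shift [ 37.41 -38.33  -1.53] turn [-6.000e-02 -6.000e-02 -6.973e+01] cur closing yaw -69.7 q6 -0.15
shift [ 37.41 -38.33  -1.53] turn [-0.08  0.   20.27] cur closing yaw -69.7 q6 -0.15
```

```bash
python3 -m handwheel '20 -18 3 0 0 -26; 41.1 -36.9 7 0 0 -51.7; 41.1 -36.9 7 0 0 -51.7; 41.1 -36.9 7 0 0 -51.7; 41.1 -36.9 7 0 0 -51.7; 41.1 -36.9 7 0 0 -51.7; 41.1 -36.9 7 0 0 -51.7; 41.1 -36.9 7 0 0 -51.7; 41.1 -36.9 7 0 0 -51.7; 41.1 -36.9 7 0 0 -51.7; 41.1 -36.9 7 0 0 -51.7; 41.1 -36.9 7 0 0 -51.7; 41.1 -36.9 7 0 0 -51.7; 41.1 -36.9 7 0 0 -51.7; 41.1 -36.9 7 0 0 -51.7; 41.1 -36.9 7 0 0 -51.7; 41.1 -36.9 7 0 0 -51.7; 41.1 -36.9 7 0 0 -51.7; 41.1 -36.9 7 0 0 -51.7' 0.7
python3 - <<'E'
from h import *
cw=robot.camera_params("wrist");p,d=robot.camera("wrist");cv2.imwrite("pics/w1.png",p);np.save("pics/w1.npy",d)
s=robot.get_state();print(s["eef_pos"],s["time"]);go(.44,-.003,.16,-18)
E
```

```text
time: 1.68
eef_pos: [0.4393, -0.0051, 0.1649]
tcp_rot: [2.544, 1.843, 0.0]
ft_force: [0.0, -0.0, -0.4]
width: 0.849
gripper_force: 0.0
[ 0.4394073  -0.00501124  0.16493632] 1.7333
shift [ 0.21 -0.01  0.49] turn [ 0.02  0.01 -0.14] cur closing yaw -18.1 q6 0.13
```

View pics/w1.png

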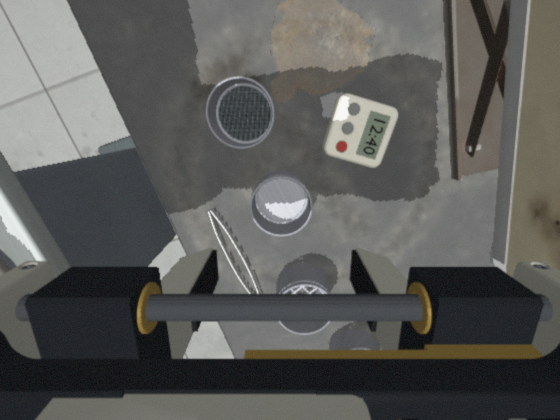

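Wrist view: pan at (282,205) with bright floor, fine sieve at (240,112), coarse at (303,300) behind the gripper, timer at (361,130). I'll fit circles to the rims from depth.

```bash
cat >> h.py <<'E'
from scipy.optimize import least_squares
def rim(cp,dep,xy,h,r=.0289,band=.004,R0=.045):
    """circle centre of the annular top at height h near xy, from depth"""
    P=cloud(cp,dep).reshape(-1,3);P=P[dep.ravel()>0]
    for k in range(4):
        q=P[(abs(P[:,2]-h)<band)&(np.hypot(*(P[:,:2]-xy).T)<R0)]
        if len(q)<12: return None,len(q)
        f=least_squares(lambda c:np.hypot(*(q[:,:2]-c).T)-r,xy,loss="soft_l1",f_scale=.001);xy=f.x;R0=.036
    return xy.round(4),len(q),(f.fun.std()*1e3).round(2),np.median(q[:,2]).round(4)
E
python3 - <<'E'
from h import *
cw=robot.camera_params("wrist");d=np.load("pics/w1.npy")
for n,xy,h in(("pan",(.44,-.003),.041),("fine",(.432,.089),.041),("coarse",(.43,-.11),.055)):print(n,rim(cw,d,np.array(xy),h))
ct=robot.camera_params("top");dt=np.load("pics/top0.npy")
for n,xy,h in(("pan",(.44,-.003),.041),("fine",(.432,.089),.041),("coarse",(.43,-.11),.055),("med",(.463,-.22),.047)):print(n,rim(ct,dt,np.array(xy),h,band=.006))
print("lid",rim(ct,dt,np.array((.381,-.274)),.011,r=.02,band=.005))
E
```

```text
pan (array([ 0.4374, -0.0032]), 515, np.float64(0.7), np.float64(0.0403))
fine (array([0.4302, 0.0882]), 613, np.float64(0.66), np.float64(0.0405))
coarse (array([ 0.4271, -0.1105]), 361, np.float64(0.7), np.float64(0.0539))
pan (array([ 0.4387, -0.0033]), 37, np.float64(0.55), np.float64(0.0384))
fine (array([0.4315, 0.0887]), 36, np.float64(0.78), np.float64(0.041))
coarse (array([ 0.4282, -0.1106]), 29, np.float64(0.56), np.float64(0.0536))
med (array([ 0.4618, -0.218 ]), 33, np.float64(0.68), np.float64(0.0463))
lid (array([ 0.3799, -0.2763]), 181, np.float64(5.96), np.float64(0.011))
```

```bash
python3 -m handwheel '0.1 -0.25 4; 0.1 -0.25 8; 0.1 -0.25 11; 0.1 -0.25 13; 0.1 -0.25 14.3; 0.1 -0.25 14.3; 0.1 -0.25 14.3' 0.7 2>&1 | head -3; python3 -m handwheel '0 0 0 0 0 0; 0 0 0 0 0 0; 0 0 0 0 0 0' 
```

```text
invalid input at $[0]: expected 6 numbers
time: 1.98
eef_pos: [0.4396, -0.0043, 0.1648]
tcp_rot: [2.542, 1.845, 0.0]
ft_force: [-0.2, -0.3, -0.2]
width: 0.845
gripper_force: 0.0
```

```bash
python3 -m handwheel '0 -0.25 4 0 0 0; 0 -0.25 8 0 0 0; 0 -0.25 11 0 0 0; 0 -0.25 13 0 0 0; 0 -0.25 14.3 0 0 0; 0 -0.25 14.3 0 0 0; 0 -0.25 14.3 0 0 0; 0 -0.25 14.3 0 0 0' 0.7
python3 -m handwheel '0 0 0 0 0 0; 0 0 0 0 0 0; 0 0 0 0 0 0; 0 0 0 0 0 0; 0 0 0 0 0 0; 0 0 0 0 0 0; 0 0 0 0 0 0; 0 0 0 0 0 0' 0 20
```

```text
time: 2.65
eef_pos: [0.4379, -0.0033, 0.0225]
tcp_rot: [2.541, 1.845, 0.001]
ft_force: [-0.5, 0.5, 1.1]
width: 0.85
gripper_force: 0.0
time: 3.32
eef_pos: [0.4377, -0.0033, 0.0224]
tcp_rot: [2.541, 1.845, 0.001]
ft_force: [-1.0, 0.5, 5.5]
width: 0.651
gripper_force: 20.0
```

```bash
python3 -m handwheel '0 0 -4 0 0 0; 0 0 -8 0 0 0; 0 0 -12 0 0 0; 0 0 -14 0 0 0; 4 -1 -14 0 0 0; 8 -2 -14 0 0 0; 12 -3.5 -14 0 0 0; 16 -4.5 -14 0 0 0; 19.7 -5.7 -14 0 0 0; 19.7 -5.7 -14 0 0 0; 19.7 -5.7 -14 0 0 0; 19.7 -5.7 -14 0 0 0'
python3 - <<'E'
from h import *
cw=robot.camera_params("wrist");p,d=robot.camera("wrist");cv2.imwrite("pics/w2.png",p);np.save("pics/w2.npy",d)
s=robot.get_state();print(s["eef_pos"],s["ft_force"])
for r,h in((.0309,.048),):print("cup",rim(cw,d,np.array((.473,.288)),h,r,.003))
e=s["eef_pos"];print("held",rim(cw,d,e[:2],e[2]+.019,band=.006))
E
```

```text
time: 4.32
eef_pos: [0.4435, 0.2017, 0.1614]
tcp_rot: [2.541, 1.847, -0.002]
ft_force: [-0.5, -0.4, -2.4]
width: 0.653
gripper_force: 20.0
[0.44370795 0.20106689 0.16145399] [-0.67155031  0.25392897 -1.43144352]
cup (array([0.4739, 0.2945]), 1919, np.float64(1.82), np.float64(0.0477))
held (array([0.444 , 0.2019]), 2271, np.float64(1.75), np.float64(0.179))
```

View pics/w2.png

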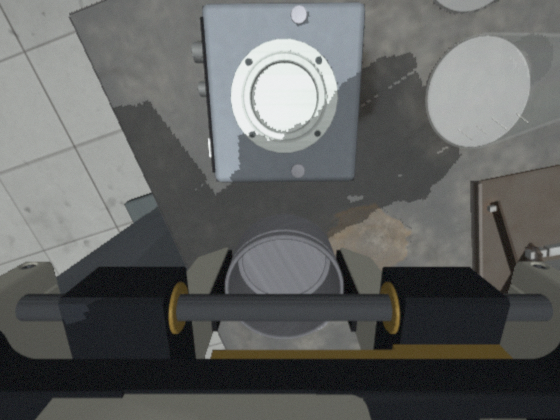

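The wrist view shows the held pan level between the pads at (284,285), and the cup at (284,97) on the shaker. The pegs are at (300,14) and (298,171). I'll cross-check the cup centre, because the fit differs by 6 mm from my rough pixel in the top view.

```bash
python3 - <<'E'
from h import *
def sec(cp,d,c,h,band,R0):
    P=cloud(cp,d).reshape(-1,3);q=P[(abs(P[:,2]-h)<band)];q=q[:,:2]-c;r=np.hypot(*q.T)*1e3;a=np.degrees(np.arctan2(q[:,1],q[:,0]))
    for k in range(-180,180,45):
        m=(a>=k)&(a<k+45)&(r<R0);print(k,m.sum(),np.percentile(r[m],[3,50,97]).round(1) if m.sum()>2 else None,end="; ")
    print()
cw=robot.camera_params("wrist");d=np.load("pics/w2.npy")
sec(cw,d,(.4739,.2945),.048,.003,45)
ct=robot.camera_params("top");dt=np.load("pics/top0.npy")
print("top cup",rim(ct,dt,np.array((.473,.29)),.048,.0309,.005))
sec(ct,dt,(.4739,.2945),.048,.005,45)
# bore by image: dark gap? outer table disk by colour
p=cv2.imread("pics/w2.png");g=cv2.cvtColor(p,cv2.COLOR_BGR2GRAY)
cv2.imwrite("pics/cup.png",cv2.resize(p[0:190,190:380],None,fx=3,fy=3,interpolation=cv2.INTER_CUBIC))
t=cv2.imread("pics/top0.png")[195:247,135:195];cv2.imwrite("pics/cupt.png",cv2.resize(t,None,fx=8,fy=8,interpolation=cv2.INTER_CUBIC))
E
```

```text
-180 216 [27.8 30.7 33.5]; -135 218 [28.3 31.3 34.2]; -90 222 [28.6 31.6 34.5]; -45 242 [28.4 31.4 34.2]; 0 263 [28.  30.9 34. ]; 45 268 [27.4 30.4 33.3]; 90 259 [27.1 30.1 33.1]; 135 237 [27.2 30.2 33.1]; 
top cup (array([0.4752, 0.2942]), 128, np.float64(6.8), np.float64(0.0463))
-180 15 [15.9 30.2 40.1]; -135 19 [10.7 30.7 43.3]; -90 19 [15.5 31.8 39.9]; -45 21 [15.  32.1 40.2]; 0 16 [ 9.8 31.5 39.7]; 45 20 [11.8 31.1 42.7]; 90 17 [13.5 30.6 41.4]; 135 21 [20.4 30.  43.4];
```

View pics/cup.png

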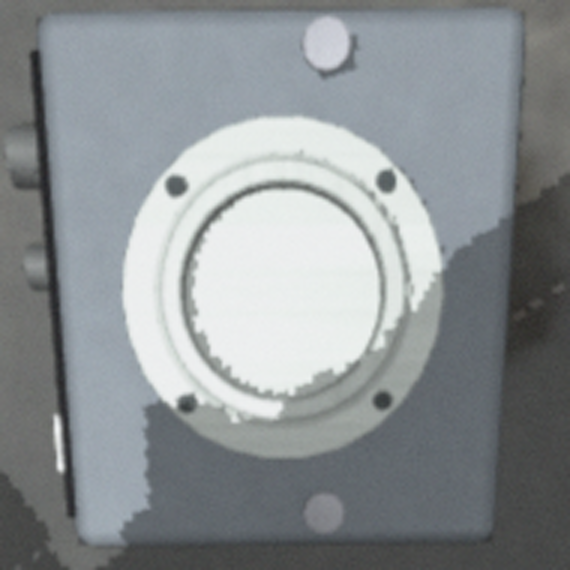

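View pics/cupt.png

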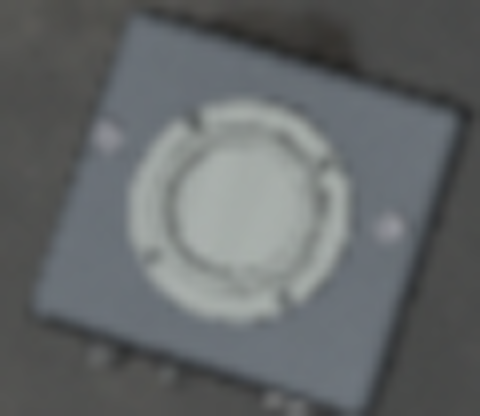

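```bash
python3 - <<'E'
from h import *
cw=robot.camera_params("wrist");d=np.load("pics/w2.npy")
P=cloud(cw,d).reshape(-1,3);c=np.array((.4742,.2938))
for _ in range(5):
    r=np.hypot(*(P[:,:2]-c).T);q=P[(abs(P[:,2]-.048)<.003)&(r>.0265)&(r<.0355)][:,:2]
    c=least_squares(lambda c:np.hypot(*(q-c).T)-.0309,c).x
print(c)
go(.474,.2935,.085,-18)
E
```

```text
[0.47430008 0.29381427]
shift [9.73 0.02 7.64] turn [-0.03  0.05 -0.05] cur closing yaw -18.0 q6 0.58
```

```bash
python3 -m handwheel '4 0 0 0 0 0; 8 0 1 0 0 0; 9.7 0 4 0 0 0; 9.7 0 6.5 0 0 0; 9.7 0 7.6 0 0 0; 9.7 0 7.6 0 0 0; 9.7 0 7.6 0 0 0; 9.7 0 7.6 0 0 0'
python3 - <<'E'
from h import *
go(.474,.2935,.0634,-18)
E
```

```text
time: 5.03
eef_pos: [0.4751, 0.2933, 0.0873]
tcp_rot: [2.543, 1.843, 0.003]
ft_force: [-0.3, 0.8, -1.3]
width: 0.657
gripper_force: 20.0
shift [-0.02 -0.12  2.39] turn [ 0.1  -0.08 -0.13] cur closing yaw -18.1 q6 0.73
```

```bash
python3 -m handwheel '0 -0.1 0.6 0 0 0; 0 -0.1 1.0 0 0 0; 0 -0.1 1.3 0 0 0; 0 -0.1 1.5 0 0 0; 0 -0.1 1.7 0 0 0; 0 -0.1 1.9 0 0 0; 0 -0.1 2.0 0 0 0; 0 -0.1 2.1 0 0 0; 0 -0.1 2.1 0 0 0'; python3 -m handwheel '0 0 0.1 0 0 0; 0 0 0.2 0 0 0;0 0 0.3 0 0 0; 0 0 0.3 0 0 0; 0 0 0.3 0 0 0'
```

```text
time: 5.78
eef_pos: [0.473, 0.2943, 0.0645]
tcp_rot: [2.542, 1.846, -0.0]
ft_force: [-1.1, -0.6, -1.7]
width: 0.657
gripper_force: 20.0
time: 6.2
eef_pos: [0.4732, 0.2945, 0.0634]
tcp_rot: [2.542, 1.846, 0.002]
ft_force: [-4.1, -1.8, 12.8]
width: 0.656
gripper_force: 20.0
```

Contact came exactly at the expected seated height. I'll release, retreat and check.

```bash
python3 -m handwheel '0 0 0 0 0 0; 0 0 0 0 0 0; 0 0 0 0 0 0; 0 0 0 0 0 0; 0 0 0 0 0 0' 0.6
python3 -m handwheel '0 0 -4 0 0 0; -4 0 -8 0 0 0; -8 0 -10 0 0 0; -10 0 -10 0 0 0; -10 0 -10 0 0 0; -10 0 -10 0 0 0'
python3 - <<'E'
from h import *
cw=robot.camera_params("wrist");p,d=robot.camera("wrist");cv2.imwrite("pics/w3.png",p);np.save("pics/w3.npy",d)
print("pan",rim(cw,d,np.array((.474,.294)),.082))
s=robot.get_state();print(s["ft_force"],s["eef_pos"])
print("fine",rim(cw,d,np.array((.4302,.0882)),.041))
go(.4302,.0882,.165,12);go(.4302,.0882,.022,12)
E
```

```text
time: 6.62
eef_pos: [0.4731, 0.2943, 0.0615]
tcp_rot: [2.542, 1.846, -0.0]
ft_force: [-0.3, -0.9, -0.9]
width: 0.799
gripper_force: 0.0
time: 7.12
eef_pos: [0.4423, 0.1983, 0.1626]
tcp_rot: [2.544, 1.842, 0.003]
ft_force: [0.9, 1.3, 0.7]
width: 0.8
gripper_force: 0.0
pan (array([0.4732, 0.2935]), 956, np.float64(0.69), np.float64(0.0815))
[ 0.34875305 -0.53499395 -0.77062778] [0.44241619 0.19907343 0.16194973]
fine (array([0.43  , 0.0889]), 300, np.float64(0.64), np.float64(0.0399))
shift [-10.92   2.29  -0.31] turn [ 5.000e-02 -3.000e-02 -3.011e+01] cur closing yaw -18.1 q6 0.58
shift [-10.93   2.28  13.99] turn [ 5.000e-02 -3.000e-02 -3.011e+01] cur closing yaw -18.1 q6 0.58
```

Pan seated: rim centre (0.4732, 0.2935), top at 81.5 mm against 82 expected. Next is the fine sieve. The gap to the timer is about 45 mm, so I'll keep the same yaw.

```bash
python3 -m handwheel '-4 0.8 0 0 0 0; -8 1.6 0 0 0 0; -10.9 2.3 0 0 0 0; -10.9 2.3 2 0 0 0; -10.9 2.3 6 0 0 0; -10.9 2.3 10 0 0 0; -10.9 2.3 12 0 0 0; -10.9 2.3 13.5 0 0 0; -10.9 2.3 14 0 0 0; -10.9 2.3 14 0 0 0; -10.9 2.3 14 0 0 0'
python3 -m handwheel '0 0 0 0 0 0; 0 0 0 0 0 0; 0 0 0 0 0 0; 0 0 0 0 0 0; 0 0 0 0 0 0; 0 0 0 0 0 0; 0 0 0 0 0 0; 0 0 0 0 0 0' 0 20
python3 - <<'E'
from h import *
go(.445,.202,.195,-18);go(.4732,.2937,.195,-18)
E
```

```text
time: 8.08
eef_pos: [0.4307, 0.089, 0.0217]
tcp_rot: [-2.541, -1.847, 0.0]
ft_force: [0.8, 0.5, -0.3]
width: 0.801
gripper_force: 0.0
time: 8.75
eef_pos: [0.4309, 0.0886, 0.0226]
tcp_rot: [2.541, 1.845, 0.002]
ft_force: [-0.8, 1.5, 5.4]
width: 0.651
gripper_force: 20.0
shift [ 11.23  -2.14 -17.24] turn [ 0.1  -0.04 -0.03] cur closing yaw -18.0 q6 0.34
shift [ 20.83  -2.29 -17.23] turn [ 0.1  -0.04 -0.03] cur closing yaw -18.0 q6 0.34
```

```bash
python3 -m handwheel '0 0 -4 0 0 0; 0 0 -8 0 0 0; 0 0 -12 0 0 0; 3 -0.3 -14 0 0 0; 7 -0.7 -14 0 0 0; 11 -1.2 -14 0 0 0; 15 -1.7 -14 0 0 0; 19 -2.2 -14 0 0 0; 20.8 -2.3 -13 0 0 0; 20.8 -2.3 -11 0 0 0; 20.8 -2.3 -10 0 0 0; 20.8 -2.3 -10 0 0 0; 20.8 -2.3 -10 0 0 0; 20.8 -2.3 -10 0 0 0; 20.8 -2.3 -10 0 0 0'
python3 - <<'E'
from h import *
go(.4732,.2937,.0975,-18)
E
```

```text
time: 10.0
eef_pos: [0.4734, 0.293, 0.1228]
tcp_rot: [2.543, 1.844, 0.003]
ft_force: [0.4, 0.7, -1.3]
width: 0.649
gripper_force: 20.0
shift [ 0.06 -0.05  2.53] turn [ 0.08 -0.06 -0.09] cur closing yaw -18.1 q6 0.73
```

```bash
python3 -m handwheel '0 0 0.6 0 0 0; 0 0 1.1 0 0 0; 0 0 1.4 0 0 0; 0 0 1.6 0 0 0; 0 0 1.8 0 0 0; 0 0 2.0 0 0 0; 0 0 2.1 0 0 0; 0 0 2.2 0 0 0; 0 0 2.2 0 0 0'; python3 -m handwheel '0 0 0.1 0 0 0; 0 0 0.2 0 0 0;0 0 0.3 0 0 0; 0 0 0.4 0 0 0; 0 0 0.4 0 0 0'
```

```text
time: 10.75
eef_pos: [0.4727, 0.2934, 0.0995]
tcp_rot: [2.542, 1.846, -0.0]
ft_force: [-0.2, -0.7, -1.5]
width: 0.65
gripper_force: 20.0
time: 11.17
eef_pos: [0.4729, 0.2935, 0.0975]
tcp_rot: [2.542, 1.846, 0.002]
ft_force: [-4.9, -1.6, 11.8]
width: 0.654
gripper_force: 20.0
```

```bash
python3 -m handwheel '0 0 0 0 0 0; 0 0 0 0 0 0; 0 0 0 0 0 0; 0 0 0 0 0 0; 0 0 0 0 0 0' 0.6
python3 -m handwheel '0 0 -4 0 0 0; -4 0 -7 0 0 0; -8 0 -8 0 0 0; -10 0 -8 0 0 0; -10 0 -8 0 0 0; -10 0 -8 0 0 0'
python3 - <<'E'
from h import *
cw=robot.camera_params("wrist");p,d=robot.camera("wrist");cv2.imwrite("pics/w4.png",p)
print("fine",rim(cw,d,np.array((.473,.294)),.116))
go(.434,-.305,.175,-18)
E
```

```text
time: 11.58
eef_pos: [0.4728, 0.2933, 0.0955]
tcp_rot: [2.542, 1.846, -0.0]
ft_force: [0.2, 0.2, 0.6]
width: 0.798
gripper_force: 0.0
time: 12.08
eef_pos: [0.4419, 0.1975, 0.1762]
tcp_rot: [2.544, 1.843, 0.002]
ft_force: [-0.1, 0.2, 0.4]
width: 0.799
gripper_force: 0.0
fine (array([0.4729, 0.2925]), 1168, np.float64(0.69), np.float64(0.1154))
shift [-48.09  14.86   0.07] turn [ 0.04 -0.04 -0.1 ] cur closing yaw -18.1 q6 0.58
```

Fine sieve is home (top at 115.4 mm, 116 expected). Next I'll look at the medium, coarse and lid.

```bash
python3 -m handwheel '-4 1.2 0 0 0 0; -8 2.5 0 0 0 0; -12 3.7 0 0 0 0; -16 5 0 0 0 0; -48 14.8 0 0 0 0; -48 14.8 0 0 0 0; -48 14.8 0 0 0 0; -48 14.8 0 0 0 0; -48 14.8 0 0 0 0; -48 14.8 0 0 0 0; -48 14.8 0 0 0 0; -48 14.8 0 0 0 0; -48 14.8 0 0 0 0; -48 14.8 0 0 0 0; -48 14.8 0 0 0 0; -48 14.8 0 0 0 0; -48 14.8 0 0 0 0'
python3 - <<'E'
from h import *
cw=robot.camera_params("wrist");p,d=robot.camera("wrist");cv2.imwrite("pics/w5.png",p);np.save("pics/w5.npy",d)
for n,xy,h in(("coarse",(.4271,-.1105),.055),("med",(.4605,-.218),.047)):print(n,rim(cw,d,np.array(xy),h))
C=cloud(cw,d);m=(C[...,2]>.031)&(C[...,2]<.045)&(np.hypot(C[...,0]-.381,C[...,1]+.275)<.03);print("knob",C[m].mean(0),m.sum(),C[m].min(0),C[m].max(0))
go(.4605,-.218,.028,-18)
E
```

```text
time: 13.55
eef_pos: [0.4345, -0.3022, 0.1756]
tcp_rot: [-2.54, -1.848, -0.0]
ft_force: [-0.4, 0.3, -0.4]
width: 0.802
gripper_force: 0.0
coarse (array([ 0.4271, -0.1118]), 372, np.float64(0.7), np.float64(0.0542))
med (array([ 0.4607, -0.2183]), 602, np.float64(0.68), np.float64(0.0464))
knob [ 0.38004236 -0.27560445  0.03805021] 272 [ 0.37018796 -0.28451391  0.03132326] [ 0.38819501 -0.26734618  0.04102392]
shift [ 8.83 -0.12 14.78] turn [-0.01 -0.01  0.1 ] cur closing yaw -17.9 q6 -0.44
```

View pics/w5.png

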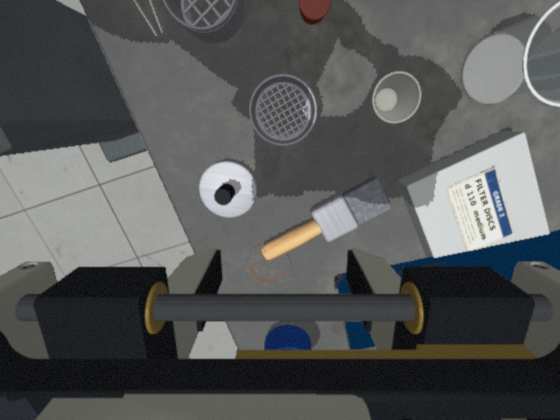

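The wrist view shows the medium sieve at (284,110), crucible at (397,97) with about 45 mm clearance, lid at (227,188) and coarse sieve at (203,5). Next I grasp the medium.

```bash
python3 -m handwheel '4 0 0 0 0 0; 8 0 2 0 0 0; 8.8 -0.1 6 0 0 0; 8.8 -0.1 10 0 0 0; 8.8 -0.1 12.5 0 0 0; 8.8 -0.1 14 0 0 0; 8.8 -0.1 14.7 0 0 0; 8.8 -0.1 14.7 0 0 0; 8.8 -0.1 14.7 0 0 0; 8.8 -0.1 14.7 0 0 0'
python3 -m handwheel '0 0 0 0 0 0; 0 0 0 0 0 0; 0 0 0 0 0 0; 0 0 0 0 0 0; 0 0 0 0 0 0; 0 0 0 0 0 0; 0 0 0 0 0 0; 0 0 0 0 0 0' 0 20
python3 - <<'E'
from h import *
go(.4729,.2932,.195,-18)
E
```

```text
time: 14.43
eef_pos: [0.4612, -0.2204, 0.0301]
tcp_rot: [2.54, 1.845, 0.001]
ft_force: [0.6, -0.4, -0.2]
width: 0.797
gripper_force: 0.0
time: 15.1
eef_pos: [0.4606, -0.2203, 0.0296]
tcp_rot: [2.541, 1.845, 0.001]
ft_force: [-0.7, 0.9, 6.4]
width: 0.659
gripper_force: 20.0
shift [ 49.2  -14.7  -16.59] turn [ 0.08  0.03 -0.03] cur closing yaw -18.0 q6 -0.28
```

```bash
python3 -m handwheel '0 0 -4 0 0 0; 0 0 -8 0 0 0; 0 -1 -12 0 0 0; 2.5 -3 -14 0 0 0; 6 -5 -16 0 0 0; 10 -7.5 -16 0 0 0; 14 -8.7 -16 0 0 0; 18 -10 -16 0 0 0; 22 -11.3 -16 0 0 0; 26 -12.5 -16 0 0 0; 29.2 -13.7 -16 0 0 0; 33 -14 -16 0 0 0; 37 -14.3 -16 0 0 0; 41 -14.6 -16 0 0 0; 45 -14.8 -16 0 0 0; 49 -14.8 -15 0 0 0; 49 -14.8 -14 0 0 0; 49 -14.8 -13.5 0 0 0; 49 -14.8 -13.5 0 0 0; 49 -14.8 -13.5 0 0 0'
python3 -m handwheel '0 0 0 0 0 0;0 0 0 0 0 0'
python3 - <<'E'
from h import *
go(.4723,.2912,.1386,-18)
E
```

```text
time: 16.77
eef_pos: [0.4708, 0.2907, 0.1635]
tcp_rot: [-2.543, -1.845, 0.002]
ft_force: [0.5, -0.3, -1.1]
width: 0.658
gripper_force: 20.0
time: 16.93
eef_pos: [0.4716, 0.2909, 0.1646]
tcp_rot: [2.543, 1.844, 0.002]
ft_force: [0.4, 0.1, -1.5]
width: 0.656
gripper_force: 20.0
shift [0.05 0.06 2.6 ] turn [ 0.06 -0.04 -0.12] cur closing yaw -18.1 q6 0.73
```

```bash
python3 -m handwheel '0 0.1 0.6 0 0 0; 0 0.1 1.1 0 0 0; 0 0.1 1.4 0 0 0; 0 0.1 1.6 0 0 0; 0 0.1 1.8 0 0 0; 0 0.1 2.0 0 0 0; 0 0.1 2.1 0 0 0; 0 0.1 2.2 0 0 0; 0 0.1 2.2 0 0 0'; python3 -m handwheel '0 0 0.1 0 0 0; 0 0 0.2 0 0 0;0 0 0.3 0 0 0; 0 0 0.4 0 0 0; 0 0 0.4 0 0 0'
```

```text
time: 17.68
eef_pos: [0.4721, 0.2915, 0.1415]
tcp_rot: [2.542, 1.846, -0.0]
ft_force: [0.8, -0.3, -0.9]
width: 0.653
gripper_force: 20.0
time: 18.1
eef_pos: [0.4723, 0.2916, 0.1386]
tcp_rot: [2.542, 1.846, 0.001]
ft_force: [-1.7, -0.3, 5.2]
width: 0.656
gripper_force: 20.0
```

```bash
python3 -m handwheel '0 0 0.1 0 0 0; 0 0 0.1 0 0 0'; python3 -m handwheel '0 0 0 0 0 0; 0 0 0 0 0 0; 0 0 0 0 0 0; 0 0 0 0 0 0; 0 0 0 0 0 0' 0.6
python3 -m handwheel '0 0 -4 0 0 0; -4 0 -7 0 0 0; -8 0 -8 0 0 0; -10 0 -8 0 0 0; -10 0 -8 0 0 0; -10 0 -8 0 0 0'
python3 - <<'E'
from h import *
cw=robot.camera_params("wrist");p,d=robot.camera("wrist");cv2.imwrite("pics/w6.png",p)
print("medium",rim(cw,d,np.array((.473,.294)),.156))
go(.40,-.195,.185,-18)
E
```

```text
time: 18.27
eef_pos: [0.4724, 0.2917, 0.1385]
tcp_rot: [2.542, 1.846, 0.003]
ft_force: [-3.1, -2.6, 11.3]
width: 0.656
gripper_force: 20.0
time: 18.68
eef_pos: [0.4721, 0.2914, 0.1365]
tcp_rot: [2.542, 1.846, -0.001]
ft_force: [-0.4, -0.3, -0.4]
width: 0.802
gripper_force: 0.0
time: 19.18
eef_pos: [0.4413, 0.1956, 0.2172]
tcp_rot: [2.544, 1.843, 0.002]
ft_force: [0.5, 0.5, 0.2]
width: 0.802
gripper_force: 0.0
medium (array([0.4731, 0.2931]), 1176, np.float64(0.7), np.float64(0.1554))
shift [-38.49   8.21   3.16] turn [ 0.03 -0.04 -0.1 ] cur closing yaw -18.1 q6 0.58
```

```bash
python3 -m handwheel '-4 1 0 0 0 0; -8 2.2 0 0 0 0; -12 3.3 0 0 0 0; -16 4.4 2 0 0 0; -20 5.5 4 0 0 0; -24 6.6 6 0 0 0; -28 7.7 7 0 0 0; -29.6 8.15 9 0 0 0; -29.6 8.15 9 0 0 0; -29.6 8.15 9 0 0 0; -29.6 8.15 9 0 0 0; -29.6 8.15 9 0 0 0'
python3 - <<'E'
from h import *
go(.4271,-.1112,.0365,-18)
E
```

```text
time: 20.23
eef_pos: [0.4278, -0.1092, 0.127]
tcp_rot: [2.54, 1.848, 0.001]
ft_force: [0.3, -0.3, 0.1]
width: 0.799
gripper_force: 0.0
shift [-0.21 -0.02  9.05] turn [ 0.04 -0.01  0.08] cur closing yaw -17.9 q6 -0.11
```

```bash
python3 -m handwheel '-0.1 0 3 0 0 0; -0.1 0 5.5 0 0 0; -0.1 0 7.5 0 0 0; -0.1 0 8.5 0 0 0; -0.1 0 9 0 0 0; -0.1 0 9 0 0 0; -0.1 0 9 0 0 0; -0.1 0 9 0 0 0'
python3 -m handwheel '0 0 0 0 0 0; 0 0 0 0 0 0; 0 0 0 0 0 0; 0 0 0 0 0 0; 0 0 0 0 0 0; 0 0 0 0 0 0; 0 0 0 0 0 0; 0 0 0 0 0 0' 0 20
python3 - <<'E'
from h import *
go(.4731,.2931,.20,-18)
E
```

```text
time: 20.9
eef_pos: [0.4277, -0.1111, 0.0377]
tcp_rot: [2.54, 1.846, 0.002]
ft_force: [0.2, 0.8, 0.2]
width: 0.802
gripper_force: 0.0
time: 21.57
eef_pos: [0.4271, -0.1114, 0.0373]
tcp_rot: [2.542, 1.845, 0.001]
ft_force: [-0.6, 1.4, 5.9]
width: 0.651
gripper_force: 20.0
shift [ 39.88  -8.14 -16.28] turn [ 0.06  0.   -0.04] cur closing yaw -18.0 q6 -0.11
```

```bash
python3 -m handwheel '0 0 -4 0 0 0; 0 0 -8 0 0 0; 0 0 -12 0 0 0; 1 -0.3 -16 0 0 0; 4 -1.5 -19 0 0 0; 8 -2.5 -19 0 0 0; 12 -3.5 -19 0 0 0; 16 -4.5 -19 0 0 0; 20 -5.5 -19 0 0 0; 24 -6.3 -19 0 0 0; 28 -7 -19 0 0 0; 32 -7.6 -19 0 0 0; 36 -8 -19 0 0 0; 39.9 -8.1 -19 0 0 0; 39.9 -8.1 -18 0 0 0; 39.9 -8.1 -17.5 0 0 0; 39.9 -8.1 -17.5 0 0 0; 39.9 -8.1 -17.5 0 0 0; 39.9 -8.1 -17.5 0 0 0; 39.9 -8.1 -17.5 0 0 0'
python3 - <<'E'
from h import *
go(.4731,.2931,.1863,-18)
E
```

```text
time: 23.23
eef_pos: [0.4735, 0.2923, 0.2124]
tcp_rot: [2.543, 1.844, 0.001]
ft_force: [-0.9, 0.1, -1.4]
width: 0.652
gripper_force: 20.0
shift [ 0.06 -0.07  2.61] turn [ 0.04 -0.02 -0.12] cur closing yaw -18.1 q6 0.73
```

```bash
python3 -m handwheel '0 0 0.6 0 0 0; 0 0 1.1 0 0 0; 0 0 1.4 0 0 0; 0 0 1.6 0 0 0; 0 0 1.8 0 0 0; 0 0 2.0 0 0 0; 0 0 2.1 0 0 0; 0 0 2.2 0 0 0; 0 0 2.2 0 0 0'; python3 -m handwheel '0 0 0.1 0 0 0; 0 0 0.2 0 0 0;0 0 0.3 0 0 0; 0 0 0.4 0 0 0; 0 0 0.5 0 0 0; 0 0 0.5 0 0 0'
```

```text
time: 23.98
eef_pos: [0.4732, 0.2932, 0.1895]
tcp_rot: [2.542, 1.846, -0.0]
ft_force: [-0.3, 0.6, -1.4]
width: 0.653
gripper_force: 20.0
time: 24.48
eef_pos: [0.4735, 0.2935, 0.1862]
tcp_rot: [2.542, 1.846, 0.003]
ft_force: [-1.9, -0.6, 8.7]
width: 0.657
gripper_force: 20.0
```

```bash
python3 -m handwheel '0 0 0 0 0 0; 0 0 0 0 0 0; 0 0 0 0 0 0; 0 0 0 0 0 0; 0 0 0 0 0 0' 0.6
python3 -m handwheel '0 0 -4 0 0 0; -4 0 -7 0 0 0; -8 0 -8 0 0 0; -10 0 -8 0 0 0; -10 0 -8 0 0 0; -10 0 -8 0 0 0'
python3 - <<'E'
from h import *
cw=robot.camera_params("wrist");p,d=robot.camera("wrist");cv2.imwrite("pics/w7.png",p)
print("coarse",rim(cw,d,np.array((.473,.294)),.204))
go(.3803,-.2757,.12,-18);go(.3803,-.2757,.12,70)
E
```

```text
time: 24.9
eef_pos: [0.4732, 0.2932, 0.1845]
tcp_rot: [2.542, 1.846, -0.001]
ft_force: [-0.5, -0.4, -0.1]
width: 0.798
gripper_force: 0.0
time: 25.4
eef_pos: [0.4423, 0.1973, 0.2653]
tcp_rot: [2.544, 1.843, 0.002]
ft_force: [0.6, 0.0, 0.9]
width: 0.802
gripper_force: 0.0
coarse (array([0.4736, 0.2931]), 1161, np.float64(0.69), np.float64(0.2034))
shift [-46.98   8.8   14.46] turn [ 0.03 -0.04 -0.1 ] cur closing yaw -18.1 q6 0.58
shift [-46.98   8.8   14.46] turn [ 5.00e-02 -1.00e-02 -8.81e+01] cur closing yaw -18.1 q6 0.58
```

Coarse sieve home (top 203.4 mm, 204 expected). Next is the lid.

```bash
python3 -m handwheel '-4 0.7 0 0 0 0; -8 1.4 0 0 0 0; -12 2 0 0 0 0; -54.5 9.2 10 0 0 0; -54.5 9.2 10 0 0 0; -54.5 9.2 10 0 0 0; -54.5 9.2 10 0 0 0; -54.5 9.2 10 0 0 0; -54.5 9.2 10 0 0 0; -54.5 9.2 10 0 0 0; -54.5 9.2 10 0 0 0; -54.5 9.2 10 0 0 0; -54.5 9.2 10 0 0 0; -54.5 9.2 10 0 0 0; -54.5 9.2 10 0 0 0; -54.5 9.2 10 0 0 0; -54.5 9.2 10 0 0 0; -54.5 9.2 10 0 0 0; -54.5 9.2 10 0 0 0; -54.5 9.2 10 0 0 0'
python3 -m handwheel '0 0 0 0 0 0; 0 0 0 0 0 0; 0 0 0 0 0 0'
python3 - <<'E'
from h import *
cw=robot.camera_params("wrist");p,d=robot.camera("wrist");cv2.imwrite("pics/w8.png",p);np.save("pics/w8.npy",d)
C=cloud(cw,d).reshape(-1,3);k=np.hypot(C[:,0]-.38,C[:,1]+.2757)<.035
t=C[k&(C[:,2]>.0365)&(C[:,2]<.042)];print("knobtop",cv2.minEnclosingCircle(t[:,:2].astype(np.float32)),t.mean(0),len(t))
t=C[k&(C[:,2]>.008)&(C[:,2]<.014)];print("plate",cv2.minEnclosingCircle(t[:,:2].astype(np.float32)),len(t))
go(.38,-.2757,.023,-18)
E
```

```text
time: 27.12
eef_pos: [0.3617, -0.3477, 0.1652]
tcp_rot: [2.54, 1.848, 0.0]
ft_force: [-0.1, 0.2, -0.2]
width: 0.799
gripper_force: 0.0
time: 27.37
eef_pos: [0.3612, -0.3484, 0.1649]
tcp_rot: [2.541, 1.846, -0.0]
ft_force: [0.4, 0.0, 0.8]
width: 0.802
gripper_force: 0.0
knobtop ((0.37915197014808655, -0.27629712224006653), 0.008923718705773354) [ 0.37907316 -0.27621804  0.03876368] 311
plate ((0.37901297211647034, -0.27633538842201233), 0.031100954860448837) 2931
shift [ 7.5  -0.46 14.19] turn [ 0.01  0.01 -0.02] cur closing yaw -18.0 q6 -0.61
```

View pics/w8.png

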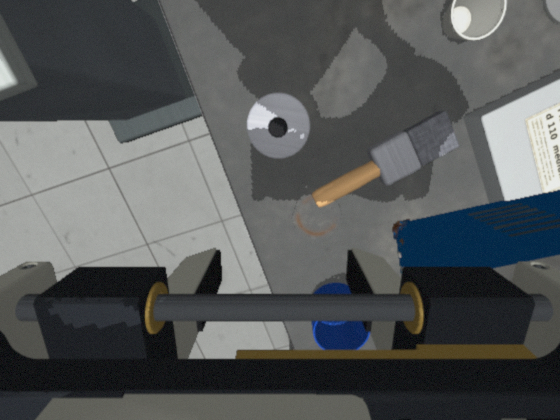

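The lid is at (278,126) with its knob centred. The knob and plate circle fits agree at (0.3791, -0.2763).

```bash
python3 -m handwheel '4 -0.3 0 0 0 0; 7.4 -0.5 2 0 0 0; 7.4 -0.5 6 0 0 0; 7.4 -0.5 10 0 0 0; 7.4 -0.5 12 0 0 0; 7.4 -0.5 13 0 0 0; 7.4 -0.5 14 0 0 0; 7.4 -0.5 14.2 0 0 0; 7.4 -0.5 14.2 0 0 0; 7.4 -0.5 14.2 0 0 0; 7.4 -0.5 14.2 0 0 0' -0.1
python3 -m handwheel '0 0 0 0 0 0; 0 0 0 0 0 0; 0 0 0 0 0 0; 0 0 0 0 0 0; 0 0 0 0 0 0; 0 0 0 0 0 0; 0 0 0 0 0 0; 0 0 0 0 0 0; 0 0 0 0 0 0; 0 0 0 0 0 0' -1 30
python3 - <<'E'
from h import *
go(.4735,.2932,.30,-18);go(.4,0,.3,-18)
E
```

```text
time: 28.33
eef_pos: [0.3797, -0.2771, 0.0235]
tcp_rot: [2.541, 1.845, 0.0]
ft_force: [-0.2, 0.6, 0.6]
width: 0.446
gripper_force: 0.0
time: 29.17
eef_pos: [0.3793, -0.2768, 0.0229]
tcp_rot: [2.542, 1.846, -0.0]
ft_force: [-0.1, 0.6, 5.4]
width: 0.188
gripper_force: 30.0
shift [ 57.11  -8.68 -27.72] turn [ 0.02  0.01 -0.03] cur closing yaw -18.0 q6 -0.48
shift [ 26.95  -6.59 -27.71] turn [ 0.02  0.01 -0.03] cur closing yaw -18.0 q6 -0.48
```

```bash
python3 -m handwheel '0 0 -4 0 0 0; 0 0 -8 0 0 0; 0 0 -12 0 0 0; 0 0 -16 0 0 0; 2 -0.5 -19.5 0 0 0; 5 -1.5 -22 0 0 0; 8 -2.5 -24 0 0 0; 12 -3.5 -25 0 0 0; 16 -4.5 -25 0 0 0; 20 -5.5 -25 0 0 0; 24 -6.3 -25 0 0 0; 27 -6.6 -25 0 0 0; 31 -6.9 -25 0 0 0; 35 -7.2 -25 0 0 0; 39 -7.5 -25 0 0 0; 43 -7.8 -25 0 0 0; 47 -8.1 -25 0 0 0; 51 -8.4 -25 0 0 0; 55 -8.6 -25 0 0 0; 57 -8.7 -25 0 0 0'
python3 -m handwheel '0 0 1 0 0 0; 0 0 2 0 0 0; 0 0 2.8 0 0 0; 0 0 2.8 0 0 0; 0 0 2.8 0 0 0'
python3 - <<'E'
from h import *
go(.4734,.2928,.2199,-18)
E
```

```text
time: 30.83
eef_pos: [0.4729, 0.2963, 0.2715]
tcp_rot: [-2.539, -1.848, 0.0]
ft_force: [-0.2, -0.2, -2.1]
width: 0.188
gripper_force: 30.0
time: 31.25
eef_pos: [0.4726, 0.291, 0.2441]
tcp_rot: [-2.543, -1.844, 0.003]
ft_force: [0.2, 0.5, -1.6]
width: 0.186
gripper_force: 30.0
shift [0.2  0.02 2.42] turn [-0.07  0.08 -0.11] cur closing yaw -18.1 q6 0.73
```

```bash
python3 -m handwheel '0.05 0 0 0 0 0; 0.05 0 0.6 0 0 0; 0.05 0 0.9 0 0 0; 0.05 0 1.1 0 0 0; 0.05 0 1.2 0 0 0;  0.05 0 1.3 0 0 0; 0.05 0 1.3 0 0 0; 0.05 0 1.3 0 0 0'
python3 - <<'E'
from h import *
go(.4734,.2928,.2199,-18)
E
```

```text
time: 31.92
eef_pos: [0.4731, 0.2928, 0.2317]
tcp_rot: [2.542, 1.846, 0.0]
ft_force: [-0.1, 0.3, -1.2]
width: 0.185
gripper_force: 30.0
shift [0.01 0.03 1.18] turn [ 0.01  0.   -0.02] cur closing yaw -18.0 q6 0.73
```

```bash
python3 -m handwheel '0 0 0.3 0 0 0; 0 0 0.5 0 0 0; 0 0 0.7 0 0 0; 0 0 0.85 0 0 0; 0 0 1.0 0 0 0; 0 0 1.1 0 0 0; 0 0 1.2 0 0 0; 0 0 1.3 0 0 0; 0 0 1.3 0 0 0; 0 0 1.3 0 0 0'
```

```text
time: 32.75
eef_pos: [0.4734, 0.293, 0.2199]
tcp_rot: [2.542, 1.846, 0.003]
ft_force: [-1.2, 0.8, 5.1]
width: 0.187
gripper_force: 30.0
```

Home at exactly the expected height. I'll release, back off and check with a picture.

```bash
python3 -m handwheel '0 0 0 0 0 0; 0 0 0 0 0 0; 0 0 0 0 0 0; 0 0 0 0 0 0; 0 0 0 0 0 0; 0 0 0 0 0 0' -0.2
python3 -m handwheel '0 0 -3 0 0 0; 0 0 -6 0 0 0; -4 0 -7 0 0 0; -8 0 -8 0 0 0; -12 0 -8 0 0 0; -16 0 -8 0 0 0; -20 0 -8 0 0 0; -24 0 -8 0 0 0; -24 0 -8 0 0 0; -24 0 -8 0 0 0'
python3 - <<'E'
from h import *
cw=robot.camera_params("wrist");p,d=robot.camera("wrist");np.save("pics/w9.npy",d)
C=cloud(cw,d).reshape(-1,3);C=C[np.hypot(C[:,0]-.4735,C[:,1]-.293)<.036]
t=C[(C[:,2]>.2)&(C[:,2]<.215)];A=np.c_[t[:,:2]-t[:,:2].mean(0),np.ones(len(t))];print("plate",cv2.minEnclosingCircle(t[:,:2].astype(np.float32)),len(t),"plane",np.linalg.lstsq(A,t[:,2],rcond=None)[0].round(4))
q=robot.camera("scene")[0];q=q[120:400,80:400];b=cv2.resize(q,(640,560),interpolation=cv2.INTER_CUBIC);cv2.imwrite("pics/end.png",b)
E
```

```text
time: 33.25
eef_pos: [0.4731, 0.2927, 0.2185]
tcp_rot: [2.542, 1.846, -0.0]
ft_force: [-0.1, -0.4, 0.2]
width: 0.399
gripper_force: 0.0
time: 34.08
eef_pos: [0.3986, 0.0629, 0.2991]
tcp_rot: [2.546, 1.84, 0.001]
ft_force: [0.3, 0.9, 0.2]
width: 0.399
gripper_force: 0.0
plate ((0.0, 0.0), 0.0) 0 plane [0. 0. 0.]<stdin>:4: RuntimeWarning: Mean of empty slice.
  ret = um.true_divide(
```

View pics/end.png

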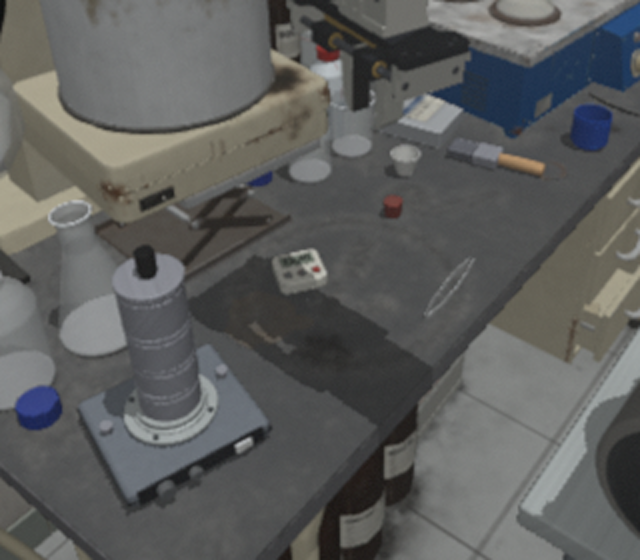

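The picture shows the full stack upright on the shaker at (155,340), with the lid level at (150,275). The timer (300,270), crucible (405,160), stopper (392,206) and blue look-alike (592,127) are undisturbed. I'll check the lid's height and level from depth, then hand in.

```bash
python3 - <<'E'
from h import *
for n in("top","scene"):
    cp=robot.camera_params(n);d=robot.camera(n)[1]
    C=cloud(cp,d).reshape(-1,3);r=np.hypot(C[:,0]-.4735,C[:,1]-.293);t=C[(r>.014)&(r<.027)&(C[:,2]>.195)&(C[:,2]<.22)]
    A=np.c_[t[:,:2]-t[:,:2].mean(0),np.ones(len(t))];print(n,len(t),"slope,z",np.linalg.lstsq(A,t[:,2],rcond=None)[0].round(4))
E
```

```text
top 178 slope,z [-0.0043  0.018   0.2081]
scene 307 slope,z [0.0008 0.0016 0.209 ]
```

Plate top is at 208–209 mm (208 expected), and level.

```bash
python3 -c "
from cell import robot
print(robot.hand_in())"
```

```text
the job is handed in; nothing more can be done
None
```

The stack is built on the shaker in the order asked (pan, fine, medium, coarse, lid), every part measured at its seated height and the lid level, and the job was handed in about 34 s into the 131 s allowed; the last picture shows the crucible, timer, stopper and blue look-alike undisturbed.

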